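# Lock the biscuit canister with its push-push lid

### The job

Close the biscuit canister: set the lid fully home in its mouth and lock it. The button in the lid's collar is a push-push one (each full press clicks it from up to down or back), hard to judge by eye, so feel it: it must be up for the lid to go in, because locking strips stand out of the plug while it is down; with the lid home, click it so that it stays down. Leave the canister standing and the other things on the worktop where they are.

Things in the scene. Friction and masses are not known exactly. Their poses are not given: they have to be found in the camera images.
- canister: Clear square canister with biscuits in it, loose, 0.75 kg: 122 x 122 mm outside, 120 mm high, corners rounded. Open top: the square mouth is 107 x 107 mm, edged by a lip 5 mm deep; below the lip it is 117 mm wide. The biscuits reach up to 75 mm. Origin: centre of its underside; z up; x and y square to the walls. It stands left or right of the lid, at any angle.
- lid: White lid, loose, 0.27 to 0.44 kg, plug down on the worktop. Plug 102 mm square, 22 mm deep; flange 126 mm square, 22 to 30 mm above the origin, which rests on the canister's rim (origin then 98 mm above the canister's underside); round collar to grip in its middle, 60 mm across, 30 to 48 mm up. Origin: centre of the plug's underside; z up; x, y square to the sides; any quarter turn fits.
- button_top (a point): Centre of the flat top of the push-push button, white, 44 mm across, with a metal disc, in the lid's collar. Up: 60 mm above the lid's origin, 12 mm proud of the collar. Down: 53 mm, 5 mm proud. Starts up or down at random. A press to the stop (flush with the collar, 48.5 mm) and release changes it over; one 1.5 mm short may not. Spring 3 N (up) to 6 N (stop); a 9 to 12 N push does it.
- canister_mouth (a point): Centre of the canister's mouth at rim height, 120 mm above its underside; axes as the canister's. With the lid's button up, the plug has 2.5 mm of play all round. With it down, four grey strips stand out about 4 mm from the plug's sides: off the canister they land on the rim and hold the lid 12 mm too high, in the canister they lock it under the lip.
- mug_green: Green and white mug, 78 x 116 x 101 mm, standing left of the work: leave it. Origin: centre of its underside.
- mug_blue: White mug with dark spots, 82 x 117 x 91 mm, standing to the left: leave it. Origin: centre of its underside.
- jam_jar: Jam jar with a yellow lid, 66 mm across, 100 mm high, standing behind the work: leave it. Origin: centre of its underside.
- tea_box: Red tea box, 51 x 65 x 112 mm, standing behind the work: leave it. Origin: centre of its underside.

How it is judged (in metres and radians):
At the end, for the whole second after the job is handed in: The lid sits fully home on the canister (its origin 95 to 100.5 mm above the canister's underside, within 6 mm of its middle, not tilted), its button is down and stays down untouched (top less than 55.5 mm above the lid's origin), and the canister stands upright on the worktop, all at rest (z of lid in the frame of canister between 0.095 and 0.1005 m and horizontal distance between lid and canister below 0.006 m and angle between the z axis of lid and the z axis of canister, either way round below 0.035 rad and z of button_top in the frame of lid below 0.0555 m and angle between canister's own z axis and vertical below 0.05 rad and height (world z) of canister below 0.004 m and linear speed of lid below 0.02 m/s).
It fails at once if the green and white mug is pushed or knocked more than 4 cm from its place (distance of mug_green from where it was at the start of the episode above 0.04 m).
It fails at once if the jam jar is pushed or knocked more than 4 cm from its place (distance of jam_jar from where it was at the start of the episode above 0.04 m).
It fails at once if the red tea box is pushed or knocked more than 4 cm from its place (distance of tea_box from where it was at the start of the episode above 0.04 m).
It fails at once if the spotted mug is pushed or knocked more than 4 cm from its place (distance of mug_blue from where it was at the start of the episode above 0.04 m).
It fails at once if the canister is tipped over (tilted more than 0.5 rad) (angle between canister's own z axis and vertical above 0.5 rad).
It also fails if it takes over 51 s, if anything falls off the work surface, if the arm or the gripper's body presses on something with over 40 N, if the wrist force passes 120 N, or if a joint passes its speed limit or range.

### The arm

A 7-joint arm with a two-finger parallel gripper is mounted at the origin on a cart in front of the work surface, level with it; the furniture and walls round the work are solid. World frame = base frame: x ahead of the robot, y to its left, z up, the work surface at z = 0. Lengths are in mm, angles in rad, forces in N, time in s.
With the tool pointing down it reaches from about 350 to 900 mm from the base axis. Payload 7.2 kg.
Tool frame: the origin (TCP) lies midway between the tips of the shut fingers; the grasp point (between the pads) lies 19 mm behind it (r.grasp_offset is the distance from the TCP to the grasp point, in mm); z points along the fingers, y is the line along which they close (so a half turn about z gives the same grasp; the last joint's range is limited). The gripper opens to 88 mm and grips with 3 to 60 N. Pads are 20 mm wide; open, the fingers measure 115 mm over their backs; the gripper's body (75 mm by 178 mm) begins 61 mm behind the grasp point.
Start: joints at [1.112, 0.411, -0.013, 1.596, 0.006, 1.134, -0.082], TCP at [238.069, -577.886, 222.653] pointing down, gripper open.
Joint ranges: [-2.95, 2.95], [-0.29, 1.99], [-1.47, 1.44], [0.14, 2.54], [-1.03, 4.17], [0.13, 1.85], [-2.86, 2.86]. Speed limits (rad/s): [2.39, 2.39, 3.01, 3.01, 3.14, 3.14, 3.14].

### API

Orientations are given as a rotation vector (axis times angle).
In Python, from station import r gives the robot as it stands. The module is installed in compiled form; this text tells all that it offers.
- The arm moves only by the shell command python3 -m inch 'ROWS'. ROWS is JSON, a list of rows, each a list of 3 entries, a list of its own where there are three numbers: the shift along the tool's x, y, z in mm, then the turn, a rotation vector about the tool's x, y, z in rad, then the opening, from 0 (shut) to 1 (fully open). A call has 1 to 20 rows; each row shifts and turns the commanded pose from where the row before left it, along the tool's axes as they then stand; what a row does not reach is not made up. A row lasts 1/12 s, in which the tool goes at most 41.7 mm and 7.16 degrees, less where a joint would pass 70% of its speed; a pose out of reach is approached as far as the arm can. A call with a gripper value outside its range is refused whole. The fingers move at their own pace and stop on an object; the grip force is fixed at half the most. Time passes only in rows, so rows that do not move let the fingers close. It gives the time, the measured TCP pose, the force and the opening at its end, in the units of the state.
- r.observe(): the state, without advancing time (a new reading comes with each control period).
- r.get_image(name): name is "scene" or "top" or "wrist"; returns (picture, depth): 480x640x3 uint8, blue, green, red; 480x640 float32, mm along the optical axis (not along the pixel's ray), 0 where there is no reading.
- r.camera_info(name): a dict with "fx", "fy", "cx", "cy" (pixels), "T" (4x4, takes a point from camera to world coordinates). Camera axes: x right, y down, z forward; pixel columns grow to the right and rows downward; lengths in mm; the calibration is good to about 2 mm. A picture is of the moment at which its call begins: read the wrist's pose just before it. camera_info takes no time and is no camera call; for the wrist camera it gives the pose at the moment of the call.
- r.finish_job(): hands the job in, once; it reports no verdict.
The state is a dict: "clock": time; "qpos": joint angles; "joint_velocities": joint speeds; "tau": joint torques, N m; "tool_pos": TCP position; "orientation": TCP orientation; "force": force on the tool from outside, world axes, zero at the start; "moment": the same for the moment, N m; "gripper_width": opening from 0.0 (shut) to 1.0 (fully open).
Only numpy, scipy, OpenCV 4.12 (cv2) and the standard library are available. Lean on these libraries where they do the work, as an engineer would, in place of code of your own. Each camera call takes 0.05 s, during which the arm holds its last target. There are 200 camera calls.

## Working session

There is one attempt and no reset: what is moved stays moved. The work goes in short steps, Python scripts to look and compute and a shell command to move; the robot and the scene stay as the last step left them, time stands still between calls to the robot, and variables do not carry over. Pictures are saved under pics/ and viewed, on a budget of 10 in all, crops included, one or two more only if the job needs it, and the job is handed in when it is done.

```bash
mkdir -p pics; python3 - <<'E'
from station import r
import cv2,numpy as np
s=r.observe(); print({k:np.round(v,3) for k,v in s.items()})
for n in("top","scene"):
    im,d=r.get_image(n); cv2.imwrite(f"pics/{n}0.png",im); np.savez(f"{n}0.npz",im=im,d=d)
    c=r.camera_info(n); print(n,c['fx'],c['cx'],c['cy'],np.round(c['T'],3).tolist())
E
```

```text
{'clock': np.float64(0.0), 'qpos': array([ 1.112,  0.412, -0.013,  1.597,  0.006,  1.134, -0.082]), 'joint_velocities': array([ 0.   , -0.001,  0.001,  0.001, -0.   , -0.   ,  0.001]), 'tau': array([ 0.0000e+00, -5.8794e+01,  6.4200e-01, -2.9107e+01, -5.4000e-02,
        1.8000e-02,  0.0000e+00]), 'tool_pos': array([ 237.845, -577.419,  221.791]), 'orientation': array([-3.08e+00, -6.10e-01,  1.00e-03]), 'force': array([ 0.83 , -0.702,  0.732]), 'moment': array([ 0.002,  0.034, -0.009]), 'gripper_width': np.float64(1.0)}
top 470.3426831556527 312.18671650440245 234.55425378673445 [[0.004, -0.995, 0.104, 434.662], [-1.0, -0.002, 0.02, 82.498], [-0.019, -0.104, -0.994, 1250.971], [0.0, 0.0, 0.0, 1.0]]
scene 484.96441880959736 321.4067446566509 240.28812744135968 [[0.793, -0.296, 0.533, 82.319], [-0.61, -0.384, 0.694, -548.643], [-0.001, -0.875, -0.485, 555.938], [0.0, 0.0, 0.0, 1.0]]
```

View pics/top0.png

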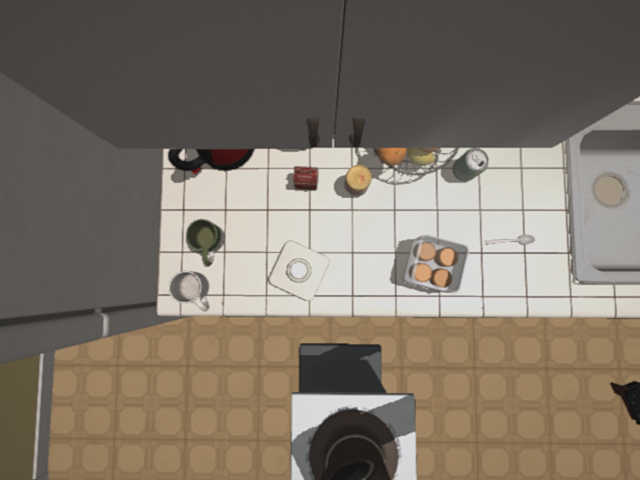

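View pics/scene0.png

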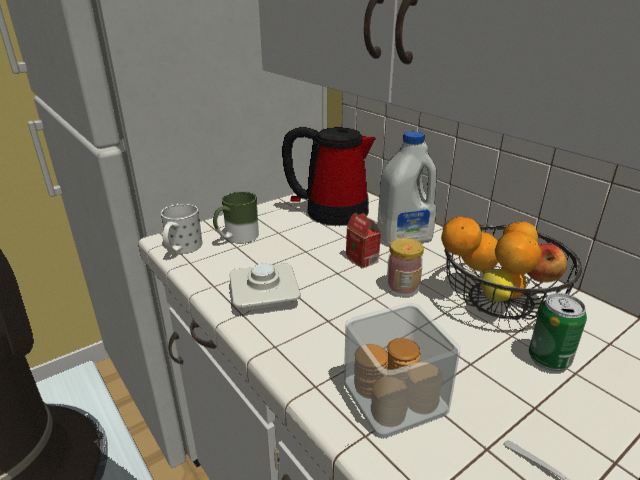

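Top view: the lid is at about (299,269), turned some 20°, and the canister at about (435,263). Mugs at left, box and jar behind.

```bash
cat > h.py <<'E'
from station import r
import cv2,numpy as np
def world(n,d,c=None):
    c=c or r.camera_info(n); v,u=np.mgrid[:480,:640]
    p=np.stack([(u-c['cx'])/c['fx']*d,(v-c['cy'])/c['fy']*d,d],-1)
    return p@c['T'][:3,:3].T+c['T'][:3,3]
def ray(n,uv,z,c=None):
    c=c or r.camera_info(n); uv=np.atleast_2d(uv)
    k=np.c_[(uv[:,0]-c['cx'])/c['fx'],(uv[:,1]-c['cy'])/c['fy'],np.ones(len(uv))]@c['T'][:3,:3].T
    o=c['T'][:3,3]; return o+k*((z-o[2])/k[:,2])[:,None]
def rect(P):
    a=cv2.minAreaRect(P[:,:2].astype(np.float32)); return np.round(a[0],1),np.round(a[1],1),round(a[2],2)
E
python3 - <<'E'
from h import *
for n in("top","scene"):
    z=np.load(n+"0.npz"); W=world(n,z['d'])
    for nm,(x0,x1,y0,y1),b in(("lid",(255,345,225,315),(260,340,390,520)),("can",(390,480,220,305),0)):
        if n=="top": m=np.zeros((480,640),bool); m[y0:y1,x0:x1]=1
        else:
            cx,cy=C[nm]; m=np.hypot(W[...,0]-cx,W[...,1]-cy)<100
        m&=z['d']>0
        for lo,hi in((-8,8),(20,38),(40,66),(66,80),(108,128)):
            q=W[m&(W[...,2]>lo)&(W[...,2]<hi)]
            if len(q)>8: print(n,nm,lo,len(q),np.round(np.median(q,0),1),*rect(q))
        if n=="top":
            C=globals().get('C',{}); q=W[m&(W[...,2]>20)]; C[nm]=rect(q)[0]; print(C)
E
```

```text
top lid -8 5690 [475.4 139.3  -2. ] [473.2 141.3] [237.1 239.7] 0.28
top lid 20 1877 [469.5 140.1  28.1] [469.8 140.5] [126.3 125.9] 65.45
top lid 40 419 [468.9 139.3  56. ] [469.3 139.8] [56.4 56.5] 0.86
{'lid': array([469.8, 140.5])}
top can -8 4802 [ 496.1 -209.3   -1.9] [ 494.2 -218.4] [223.8 241.7] 0.1
top can 20 204 [ 486.7 -215.3   30.4] [ 484.6 -201.8] [121.4 120.3] 75.6
top can 40 1106 [ 497.4 -220.6   58.8] [ 484.8 -201.6] [122.  120.5] 75.56
top can 66 475 [ 472.2 -177.6   70.6] [ 484.7 -201.7] [121.7 120.4] 75.27
top can 108 654 [ 484.9 -201.6  117.6] [ 485.2 -202.9] [123.7 122.1] 75.5
{'lid': array([469.8, 140.5]), 'can': array([ 485.2, -202.8])}
scene lid -8 2394 [433.9  95.2  -0. ] [463.8 128.7] [172.4 198.5] 62.28
scene lid 20 1930 [453.3 115.6  30.1] [469.1 138.6] [129. 127.] 66.31
scene lid 40 569 [463.2 128.1  53.4] [466.7 134.6] [51.4 57.5] 58.28
scene can -8 4340 [ 434.2 -256.5    0. ] [ 465.1 -219.4] [147.2 199.6] 39.75
scene can 20 1009 [ 437.6 -251.4   29.1] [ 483.6 -203.7] [122.5 121.5] 75.46
scene can 40 2692 [ 494.2 -202.6   57. ] [ 484.1 -203.4] [123.8 122.1] 75.34
scene can 66 1770 [ 480.1 -191.2   72.6] [ 484.2 -203.3] [123.4 122.3] 75.65
scene can 108 2250 [ 470.  -225.3  118.9] [ 484.4 -202.8] [124.5 122.1] 75.59
```

The two cameras agree: lid at about (469.5,139.8), yaw 65.5°; canister at about (484.6,-202.7), yaw 75.5°. I'll square the tool to the world axes, shut the fingers and move towards the lid to feel the button.

```bash
python3 -m inch '[[[0,0,0],[0,0,0.0977],0],[[0,0,0],[0,0,0.0977],0],[[0,0,0],[0,0,0.0977],0],[[0,0,0],[0,0,0.0977],0],[[10,-20,0],[0,0,0],0],[[11,-33,0],[0,0,0],0],[[11,-33,0],[0,0,0],0],[[11,-33,0],[0,0,0],0],[[11,-33,0],[0,0,0],0],[[11,-33,0],[0,0,0],0],[[11,-33,0],[0,0,0],0],[[11,-33,0],[0,0,0],0],[[11,-33,0],[0,0,0],0],[[11,-33,0],[0,0,0],0],[[11,-33,0],[0,0,0],0],[[11,-33,0],[0,0,0],0],[[11,-33,0],[0,0,0],0],[[11,-33,0],[0,0,0],0],[[11,-33,0],[0,0,0],0],[[11,-33,0],[0,0,0],0]]'
```

```text
clock: 1.77
tool_pos: [413.0, -61.3, 222.6]
orientation: [3.141, -0.0, 0.0]
force: [-0.2, -0.6, 0.7]
gripper_width: 0.004
```

```bash
python3 -m inch '[[[9.5,-33.75,5],[0,0,0],0],[[9.4,-33.75,15],[0,0,0],0],[[9.4,-33.75,20],[0,0,0],0],[[9.4,-33.75,20],[0,0,0],0],[[9.4,-33.75,20],[0,0,0],0],[[9.4,-33.75,20],[0,0,0],0],[[0,0,20],[0,0,0],0],[[0,0,20],[0,0,0],0],[[0,0,7],[0,0,0],0],[[0,0,0],[0,0,0],0],[[0,0,0],[0,0,0],0]]'; python3 - <<'E'
from h import *
s=r.observe(); print(s['tool_pos'],s['force'])
c=r.camera_info("wrist"); im,d=r.get_image("wrist"); cv2.imwrite("pics/w1.png",im)
E
```

```text
clock: 2.68
tool_pos: [469.5, 139.3, 75.8]
orientation: [3.141, -0.001, -0.001]
force: [-0.2, 0.3, 0.5]
gripper_width: 0.009
[469.49792545 139.31940046  75.8409204 ] [-0.17624135  0.33279364  0.53144511]
```

View pics/w1.png

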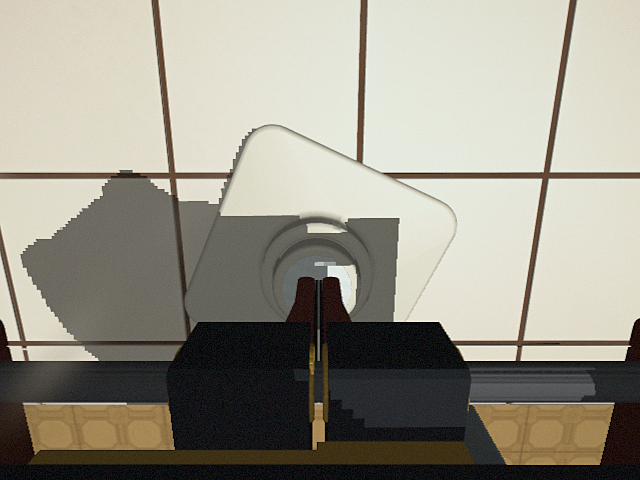

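The wrist view shows the shut fingertips centred over the button disc, at about (320,280). Next I feel down to about z=58.

```bash
python3 -m inch '[[[0,0,8],[0,0,0],0],[[0,0,5],[0,0,0],0],[[0,0,0],[0,0,0],0],[[0,0,0],[0,0,0],0]]';python3 -m inch '[[[0,0,2],[0,0,0],0],[[0,0,2.5],[0,0,0],0],[[0,0,0],[0,0,0],0],[[0,0,0],[0,0,0],0],[[0,0,0],[0,0,0],0]]'
```

```text
clock: 3.07
tool_pos: [469.5, 139.4, 62.6]
orientation: [3.141, -0.0, -0.0]
force: [0.1, -0.3, -0.2]
gripper_width: 0.006
clock: 3.48
tool_pos: [469.9, 139.7, 58.4]
orientation: [-3.141, 0.0, -0.001]
force: [-0.1, 0.1, 2.6]
gripper_width: 0.003
```

```bash
python3 -m inch '[[[0,0,2],[0,0,0],0],[[0,0,0],[0,0,0],0],[[0,0,0],[0,0,0],0]]'
```

```text
clock: 3.73
tool_pos: [469.9, 139.6, 56.2]
orientation: [-3.142, 0.0, -0.001]
force: [0.9, -0.3, 3.1]
gripper_width: 0.004
```

The button carries 3 N at 56 mm, where a down one would not be touched, so it is up. Now I rise, open and grip the collar.

```bash
python3 -m inch '[[[0,0,-16],[0,0,0],1],[[0,0,0],[0,0,0],1],[[0,0,0],[0,0,0],1],[[0,0,0],[0,0,0],1],[[0,0,0],[0,0,0],1],[[0,0,0],[0,0,0],1],[[0,0,0],[0,0,0],1],[[0,0,0],[0,0,0],1]]'
```

```text
clock: 4.4
tool_pos: [469.4, 139.6, 71.8]
orientation: [3.141, 0.0, -0.001]
force: [0.5, 0.2, 0.3]
gripper_width: 0.575
```

```bash
python3 -m inch '[[[0,0,15],[0,0,0],1],[[0,0,15],[0,0,0],1],[[0,0,8.5],[0,0,0],1],[[0,0,0],[0,0,0],1],[[0,0,0],[0,0,0],0.6],[[0,0,0],[0,0,0],0.6],[[0,0,0],[0,0,0],0.6],[[0,0,0],[0,0,0],0.6],[[0,0,0],[0,0,0],0.6],[[0,0,0],[0,0,0],0.6]]'
```

```text
clock: 5.23
tool_pos: [470.1, 139.8, 34.3]
orientation: [-3.141, -0.0, -0.002]
force: [-0.9, 0.5, 4.8]
gripper_width: 0.687
```

```bash
python3 -m inch '[[[0,0,0],[0,0,0],0.3],[[0,0,0],[0,0,0],0.3],[[0,0,0],[0,0,0],0.3],[[0,0,-3],[0,0,0],0.3],[[0,0,-8],[0,0,0],0.3],[[0,0,-15],[0,0,0],0.3],[[0,0,-25],[0,0,0],0.3],[[0,0,-35],[0,0,0],0.3],[[0,0,-35],[0,0,0],0.3],[[0,0,-35],[0,0,0],0.3],[[0,0,-25],[0,0,0],0.3],[[0,0,0],[0,0,0],0.3],[[0,0,0],[0,0,0],0.3]]'; python3 - <<'E'
from h import *
for n in("wrist","scene"):
    im,d=r.get_image(n); cv2.imwrite(f"pics/{n}2.png",im); np.savez(n+"2.npz",im=im,d=d)
E
```

```text
clock: 6.32
tool_pos: [469.8, 139.5, 215.6]
orientation: [-3.142, 0.001, -0.004]
force: [-0.1, -0.5, -4.3]
gripper_width: 0.687
```

View pics/scene2.png

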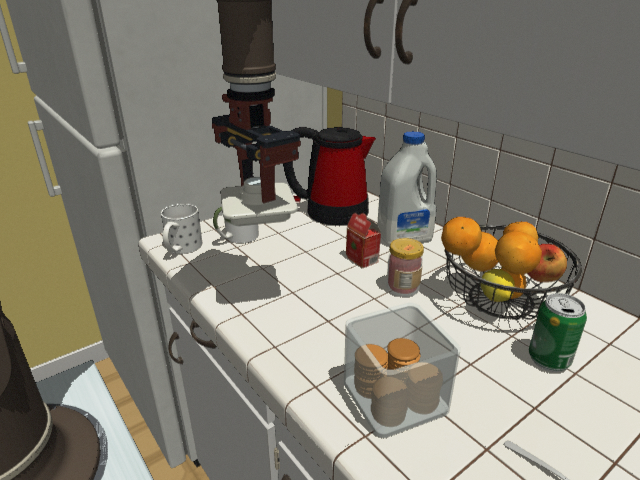

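The lid is held level by the collar (about 4.3 N). Next, carry it over the canister and turn it 10° to match.

```bash
python3 -m inch '[[[0,10,0],[0,0,0],0.3],[[0,20,0],[0,0,0],0.3],[[2,30,0],[0,0,0],0.3],[[2,32,0],[0,0,0],0.3],[[2,32,0],[0,0,0],0.3],[[2,32,0],[0,0,0],0.3],[[2,32,0],[0,0,0],0.3],[[2,32,0],[0,0,0],0.3],[[2,32,0],[0,0,0],0.3],[[1,32,0],[0,0,0],0.3],[[0,28,0],[0,0,0],0.3],[[0,20,0],[0,0,0],0.3],[[0,10,0],[0,0,0],0.3],[[0,0,0],[0,0,-0.0583],0.3],[[0,0,10],[0,0,-0.0583],0.3],[[0,0,10],[0,0,-0.0583],0.3],[[0,0,10],[0,0,0],0.3],[[0,0,10],[0,0,0],0.3],[[0,0,0],[0,0,0],0.3],[[0,0,0],[0,0,0],0.3]]'; python3 - <<'E'
from h import *
s=r.observe(); print(s['tool_pos'],s['orientation'])
for n in("top","scene","wrist"):
    c=r.camera_info(n); im,d=r.get_image(n); cv2.imwrite(f"pics/{n}3.png",im); np.savez(n+"3.npz",im=im,d=d)
    W=world(n,d,c); m=(d>0)&(np.hypot(W[...,0]-484.6,W[...,1]+202.7)<100)
    for lo,hi in((110,124),(155,172),(166,185)):
        mm=m&(W[...,2]>lo)&(W[...,2]<hi); q=W[mm]
        if len(q)>20: print(n,lo,len(q),np.round(np.percentile(q[:,2],[5,50,95]),1),*rect(q))
    if n!="top":
        q=m&(W[...,2]>162)&(W[...,2]<172)&(im.min(2)>120)
        A=W[q]
        if len(A)>50:
            co=np.linalg.lstsq(np.c_[A[:,:2]-A[:,:2].mean(0),np.ones(len(A))],A[:,2],rcond=None)[0]; print("plane",co, rect(A))
E
```

```text
clock: 8.08
tool_pos: [484.0, -202.0, 173.7]
orientation: [-3.129, -0.273, 0.003]
force: [0.3, 0.0, -3.7]
gripper_width: 0.684
[ 483.98743633 -201.95363839  173.71602184] [-3.12864967e+00 -2.72953874e-01  2.89750411e-03]
top 110 112 [112.3 117.3 120.8] [ 498.2 -146.7] [ 11.7 117.8] 78.39
top 155 1087 [163.6 167.3 170.5] [ 483.6 -201.7] [126.2 126.1] 75.25
top 166 821 [166.2 168.1 171.1] [ 483.5 -201.2] [124.6 125.6] 75.3
scene 110 1460 [111.1 119.1 121.1] [ 483.8 -204.3] [123.2 122.6] 75.0
scene 155 3819 [165.9 170.1 171.3] [ 482.9 -202.9] [127.  126.2] 74.96
scene 166 4112 [168.1 170.3 179.6] [ 482.9 -202.9] [127.  126.2] 74.96
plane [2.11150113e-03 1.16575045e-02 1.69694640e+02] (array([ 483.2, -203. ]), array([127.2, 125.5]), 75.1)
wrist 110 64 [110.8 114.6 119.6] [ 542.6 -222.8] [84.8  0.2] 75.22
wrist 155 35037 [169.3 170.6 171.6] [ 484.  -202.9] [125.6 125.9] 75.04
wrist 166 37204 [169.4 170.6 172.3] [ 484.  -202.9] [125.6 125.9] 75.04
plane [-9.22113603e-04 -1.65167144e-04  1.70505288e+02] (array([ 484.1, -203.2]), array([125.2, 125.4]), 75.07)
```

View pics/scene3.png

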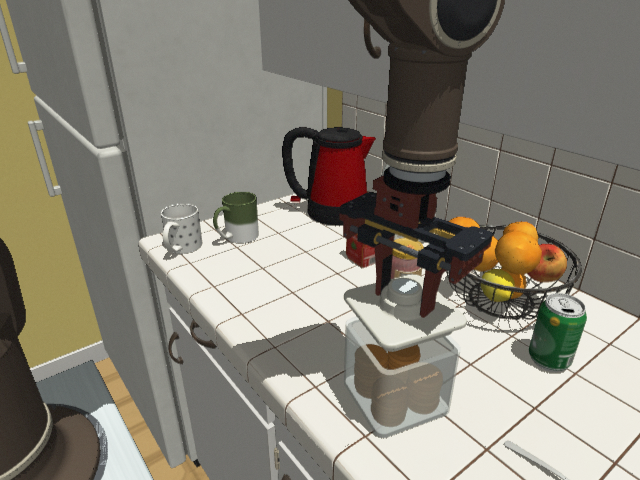

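View pics/wrist3.png

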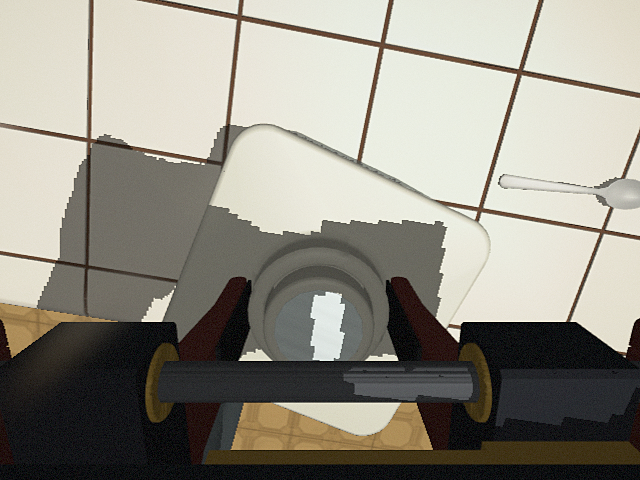

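Both pictures show the lid level above the canister. Compared within each camera, the lid needs about +1.4 mm in x, −0.3 mm in y and +0.4°. I'll correct that and lower it in stages.

```bash
python3 -m inch '[[[1.4,0.5,0],[0,0,-0.007],0.3],[[0,0,6],[0,0,0],0.3],[[0,0,6],[0,0,0],0.3],[[0,0,5],[0,0,0],0.3],[[0,0,3],[0,0,0],0.3],[[0,0,3],[0,0,0],0.3],[[0,0,3],[0,0,0],0.3],[[0,0,0],[0,0,0],0.3],[[0,0,0],[0,0,0],0.3]]'
```

```text
clock: 8.98
tool_pos: [486.0, -202.6, 148.5]
orientation: [-3.128, -0.285, 0.0]
force: [-0.1, 0.8, -4.1]
gripper_width: 0.686
```

The plug is already 5 mm in with no contact force. Continuing down.

```bash
python3 -m inch '[[[0,0,3],[0,0,0],0.3],[[0,0,3],[0,0,0],0.3],[[0,0,3],[0,0,0],0.3],[[0,0,3],[0,0,0],0.3],[[0,0,0],[0,0,0],0.3],[[0,0,0],[0,0,0],0.3]]';python3 -m inch '[[[0,0,2],[0,0,0],0.3],[[0,0,2],[0,0,0],0.3],[[0,0,1],[0,0,0],0.3],[[0,0,0],[0,0,0],0.3],[[0,0,0],[0,0,0],0.3]]'
```

```text
clock: 9.48
tool_pos: [485.9, -202.6, 136.4]
orientation: [-3.128, -0.285, 0.001]
force: [0.8, -0.0, -3.3]
gripper_width: 0.686
clock: 9.9
tool_pos: [486.2, -202.7, 132.3]
orientation: [3.128, 0.285, 0.001]
force: [-2.7, 1.7, 4.6]
gripper_width: 0.688
```

The lid has seated at TCP 132, as expected. Release, rise and look.

```bash
python3 -m inch '[[[0,0,0],[0,0,0],0.95],[[0,0,0],[0,0,0],0.95],[[0,0,0],[0,0,0],0.95],[[0,0,0],[0,0,0],0.95],[[0,0,0],[0,0,0],0.95],[[0,0,-10],[0,0,0],0.95],[[0,0,-20],[0,0,0],0.95],[[0,0,-14],[0,0,0],0],[[0,0,0],[0,0,0],0],[[0,0,0],[0,0,0],0],[[0,0,0],[0,0,0],0],[[0,0,0],[0,0,0],0],[[0,0,0],[0,0,0],0],[[0,0,0],[0,0,0],0],[[0,0,0],[0,0,0],0],[[0,0,0],[0,0,0],0],[[0,0,0],[0,0,0],0],[[0,0,0],[0,0,0],0],[[0,0,0],[0,0,0],0],[[0,0,0],[0,0,0],0]]'; cat > look.py <<'E'
from h import *
s=r.observe(); print(s['tool_pos'],s['force'],s['gripper_width'])
for n in("top","scene","wrist"):
    c=r.camera_info(n); im,d=r.get_image(n); cv2.imwrite(f"pics/{n}4.png",im)
    W=world(n,d,c); m=(d>0)&(np.hypot(W[...,0]-484.6,W[...,1]+202.7)<95)
    for lo,hi in((20,80),(122,135),(140,162)):
        q=W[m&(W[...,2]>lo)&(W[...,2]<hi)]
        if len(q)>20:
            co=np.linalg.lstsq(np.c_[q[:,:2]-q[:,:2].mean(0),np.ones(len(q))],q[:,2],rcond=None)[0]
            print(n,lo,len(q),np.round(np.percentile(q[:,2],[5,50,95]),1),*rect(q),np.round(co,3))
E
python3 look.py
```

```text
clock: 11.57
tool_pos: [486.1, -202.7, 175.7]
orientation: [3.129, 0.285, 0.0]
force: [-1.0, 0.6, 0.2]
gripper_width: 0.014
[ 486.05467654 -202.6592229   175.67063377] [-1.03018236  0.62346992  0.18858338] 0.01363823940760835
top 20 228 [23.1 51.6 76.9] [ 466.3 -163.3] [155.2  73.3] 28.02 [-7.0000e-03  3.2000e-02  5.0573e+01]
top 122 1087 [122.7 125.8 129.4] [ 485.9 -202.4] [126.9 126. ] 75.58 [2.00000e-03 0.00000e+00 1.25981e+02]
top 140 66 [142.6 154.6 158. ] [ 483.4 -184.7] [33.6  8.6] 9.84 [  0.171  -0.833 152.158]
scene 20 3419 [23.3 51.1 77.2] [ 449.9 -225.4] [ 79.2 159.1] 32.27 [3.0000e-03 1.0000e-03 5.0704e+01]
scene 122 4360 [125.  128.  129.7] [ 485.1 -203.3] [127.  127.1] 75.81 [6.00000e-03 5.00000e-03 1.27945e+02]
scene 140 1179 [141.8 152.6 159.5] [ 480.6 -206.6] [49.7 59.1] 38.22 [  0.21    0.177 151.824]
wrist 122 28049 [126.8 128.1 129.2] [ 485.7 -204.1] [126.5 124.7] 75.47 [-1.00000e-03 -2.00000e-03  1.28051e+02]
wrist 140 6887 [144.2 155.  159.3] [ 486.2 -203.8] [59.7 58. ] 82.03 [-1.05000e-01 -2.00000e-02  1.52175e+02]
```

The flange is level at 128 mm, so the lid is home. Now a full press, in stages.

```bash
python3 -m inch '[[[0,0,8],[0,0,0],0],[[0,0,8],[0,0,0],0],[[0,0,3],[0,0,0],0],[[0,0,3],[0,0,0],0],[[0,0,3],[0,0,0],0],[[0,0,2],[0,0,0],0],[[0,0,1],[0,0,0],0],[[0,0,0],[0,0,0],0],[[0,0,0],[0,0,0],0]]'; python3 -m inch '[[[0,0,1],[0,0,0],0],[[0,0,1],[0,0,0],0],[[0,0,0],[0,0,0],0],[[0,0,0],[0,0,0],0]]'
```

```text
clock: 12.47
tool_pos: [485.9, -202.6, 147.7]
orientation: [3.129, 0.285, -0.0]
force: [-1.2, -1.4, 5.4]
gripper_width: 0.005
clock: 12.8
tool_pos: [486.0, -202.6, 146.5]
orientation: [3.128, 0.285, 0.0]
force: [-3.3, 0.9, 10.3]
gripper_width: 0.006
```

The stop was met at 10.3 N. Backing off to about z=154.5 to feel the button: an up one would still push there, a down one would not.

```bash
python3 -m inch '[[[0,0,-4],[0,0,0],0],[[0,0,-4.5],[0,0,0],0],[[0,0,0],[0,0,0],0],[[0,0,0],[0,0,0],0],[[0,0,0],[0,0,0],0]]';python3 -m inch '[[[0,0,0],[0,0,0],0],[[0,0,0],[0,0,0],0]]'
```

```text
clock: 13.22
tool_pos: [485.8, -202.5, 153.8]
orientation: [-3.128, -0.285, 0.001]
force: [0.5, 0.0, 0.2]
gripper_width: 0.002
clock: 13.38
tool_pos: [485.8, -202.6, 153.8]
orientation: [-3.128, -0.285, 0.001]
force: [-0.2, -0.1, 0.3]
gripper_width: 0.004
```

No force at 153.8, so the button is down. I'll rise clear and check.

```bash
python3 -m inch '[[[0,0,-10],[0,0,0],0],[[0,0,-30],[0,0,0],0],[[0,0,-35],[0,0,0],0],[[0,0,-35],[0,0,0],0],[[0,0,-20],[0,0,0],0],[[0,0,0],[0,0,0],0],[[0,0,0],[0,0,0],0]]'; python3 look.py; python3 -c "
from h import *
a=np.load('scene0.npz')['im']; b=cv2.imread('pics/scene4.png'); m=slice(180,300); print('mugs/jar/box diff',np.abs(a[190:260,150:265].astype(int)-b[190:260,150:265]).mean())"
```

```text
clock: 13.97
tool_pos: [486.6, -202.8, 285.8]
orientation: [3.127, 0.285, 0.004]
force: [-0.3, -0.1, -0.8]
gripper_width: 0.008
[ 486.55458584 -202.79306216  285.77169275] [-0.27674636 -0.07574052 -0.76455211] 0.008010362125105292
top 20 227 [22.8 50.9 77.5] [ 466.8 -163.3] [154.9  73.1] 27.43 [5.0000e-03 4.0000e-03 5.0675e+01]
top 122 1396 [123.  126.1 129.7] [ 485.9 -202.3] [126.1 126.1] 75.64 [ 3.00000e-03 -2.00000e-03  1.26147e+02]
top 140 88 [141.4 146.7 151.3] [ 480.  -205.4] [38.1 58.2] 32.32 [ 3.00000e-02 -1.40000e-02  1.46627e+02]
scene 20 3430 [23.3 50.8 77.3] [ 449.7 -224.6] [ 80.2 159.6] 31.56 [-4.000e-03 -4.000e-03  5.069e+01]
scene 122 4532 [125.2 128.1 129.7] [ 484.9 -203.3] [126.9 126.6] 75.56 [5.00000e-03 5.00000e-03 1.27972e+02]
scene 140 1092 [141.9 148.3 152.1] [ 484.4 -204.2] [60.  57.6] 0.43 [8.40000e-02 6.70000e-02 1.48035e+02]
wrist 122 16035 [126.7 128.  129.3] [ 484.9 -204. ] [126.5 126.6] 75.47 [ 1.00000e-03 -1.00000e-03  1.28022e+02]
wrist 140 4243 [144.2 150.1 152.1] [ 485.7 -203.8] [59.1 59.4] 10.41 [-2.20000e-02 -6.00000e-03  1.48617e+02]
mugs/jar/box diff 12.96592132505176
```

View pics/scene4.png

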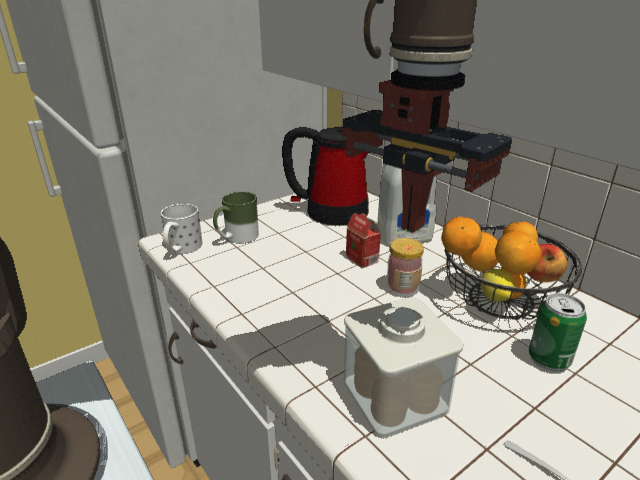

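The picture shows the lid seated on the upright canister at about (403,345) with its button low, and the other things in place. The button top reads about 151 mm, against 158 mm before the press.

```bash
python3 -c "
from station import r
print(r.finish_job())"
```

```text
the job is handed in; nothing more can be done
None
```

The lid is home on the canister with its button down, and I handed the job in with the clock at about 14 s; no verdict was reported.

**What I did**
- I felt the button first. It pushed back with 3 N at 56 mm, so it was already up and needed no press.
- I gripped the collar and carried the lid over. I corrected it by about 1.5 mm and 0.4° and lowered it without touching the mouth until it seated.
- I pressed the button to its stop at 10.3 N.

**Last checks**
- **Lid:** its flange top is at 128 mm and level, which puts its origin at 98 mm. It lies about 1 mm from the middle of the canister.
- **Button:** I felt no force at 153.8 mm, and the wrist camera puts its top at about 151 mm, against 158 mm before the press. That matches down.
- **Canister and surroundings:** the canister stands upright, and the mugs, jar and box look unmoved in the last picture.

**What disagreed**
- The top camera reads heights about 2 mm low throughout.
- An image-difference check over the mugs gave 13 grey levels. I put that down to changed light and shadow, because by eye the mugs are at the same pixels as at the start.

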